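Fill the clog sample tray

TASK

Fill the shop's sample tray: lay the three clogs with plain single-colour bands in it, each in the compartment whose pad has the colour of its band, sole down, in the middle of the compartment and straight along its length (toe either way). Leave the clogs with a white stripe on their band where they lie on the bench.

Things in the scene. Friction and masses are not known exactly. Their poses are not given: they have to be found in the camera images.
- plain_red: toddler's wooden clog, plain red band. Sole 116 mm (x) x 30 mm thick; toe 48, heel 42 mm wide; straight waist 40 mm wide from x -37 to +10 mm, wood there from 12 to 30 mm high (hollow below). Stiff band over x +12 to +46 mm, 55 mm wide, 50 mm high. 0.09 kg. Grip across the waist near x -6 mm. Origin: centre of the sole's underside; x to the toe, z up
- plain_yellow: toddler's wooden clog, plain yellow band. Sole 116 mm (x) x 30 mm thick; toe 48, heel 42 mm wide; straight waist 40 mm wide from x -37 to +10 mm, wood there from 12 to 30 mm high (hollow below). Stiff band over x +12 to +46 mm, 55 mm wide, 50 mm high. 0.09 kg. Grip across the waist near x -6 mm. Origin: centre of the sole's underside; x to the toe, z up
- plain_blue: toddler's wooden clog, plain blue band. Sole 116 mm (x) x 30 mm thick; toe 48, heel 42 mm wide; straight waist 40 mm wide from x -37 to +10 mm, wood there from 12 to 30 mm high (hollow below). Stiff band over x +12 to +46 mm, 55 mm wide, 50 mm high. 0.09 kg. Grip across the waist near x -6 mm. Origin: centre of the sole's underside; x to the toe, z up
- striped_red: toddler's wooden clog, red band with a broad white stripe (look-alike). Sole 116 mm (x) x 30 mm thick; toe 48, heel 42 mm wide; straight waist 40 mm wide from x -37 to +10 mm, wood there from 12 to 30 mm high (hollow below). Stiff band over x +12 to +46 mm, 55 mm wide, 50 mm high. 0.09 kg. Grip across the waist near x -6 mm. Origin: centre of the sole's underside; x to the toe, z up
- striped_yellow: toddler's wooden clog, yellow band with a broad white stripe (look-alike). Sole 116 mm (x) x 30 mm thick; toe 48, heel 42 mm wide; straight waist 40 mm wide from x -37 to +10 mm, wood there from 12 to 30 mm high (hollow below). Stiff band over x +12 to +46 mm, 55 mm wide, 50 mm high. 0.09 kg. Grip across the waist near x -6 mm. Origin: centre of the sole's underside; x to the toe, z up
- striped_blue: toddler's wooden clog, blue band with a broad white stripe (look-alike). Sole 116 mm (x) x 30 mm thick; toe 48, heel 42 mm wide; straight waist 40 mm wide from x -37 to +10 mm, wood there from 12 to 30 mm high (hollow below). Stiff band over x +12 to +46 mm, 55 mm wide, 50 mm high. 0.09 kg. Grip across the waist near x -6 mm. Origin: centre of the sole's underside; x to the toe, z up
- tray: the sample tray, fixed to the bench: shallow open wooden tray 150 mm (its x) by 265 mm (its y), 18 mm high, walls and floor 5 mm thick. Two dividers, as high as the walls, make three equal compartments side by side along y, each 140 mm (x) by 82 mm (y) inside, centred at y = -87, 0 and +87 mm. Origin: centre of its underside; z up
- pad_red: red pad 138 x 78 x 3 mm, fixed on the floor of one of the tray's compartments and filling it; its long side (x) runs along the compartment. Its top lies 8 mm above the bench and 10 mm below the tray's rim. Origin: centre of its underside, 5 mm above the bench; z up. Which compartment it is in changes
- pad_yellow: yellow pad 138 x 78 x 3 mm, fixed on the floor of one of the tray's compartments and filling it; its long side (x) runs along the compartment. Its top lies 8 mm above the bench and 10 mm below the tray's rim. Origin: centre of its underside, 5 mm above the bench; z up. Which compartment it is in changes
- pad_blue: blue pad 138 x 78 x 3 mm, fixed on the floor of one of the tray's compartments and filling it; its long side (x) runs along the compartment. Its top lies 8 mm above the bench and 10 mm below the tray's rim. Origin: centre of its underside, 5 mm above the bench; z up. Which compartment it is in changes
Mind the look-alikes: they are no part of the job. Leave any turquoise look-alike of the plain_red alone. Leave any turquoise look-alike of the plain_blue alone.

How it is judged (in metres and radians):
At the end, for the whole second after the job is handed in: Each plain clog lies sole down (tilt under 0.1 rad) on the pad of its colour, centred within 15 mm along each side of the pad, its length within 0.21 rad of the compartment's (either way), at rest; each striped clog is sole down within 30 mm of its start (x of plain_red in the frame of pad_red between -0.015 and 0.015 m and y of plain_red in the frame of pad_red between -0.015 and 0.015 m and z of plain_red in the frame of pad_red between 0 and 0.007 m and angle between each of plain_red, plain_yellow, plain_blue, striped_red, striped_yellow, striped_blue's own z axis and vertical below 0.1 rad and angle between the x axis of plain_red and the x axis of pad_red, either way round below 0.21 rad and linear speed of each of plain_red, plain_yellow, plain_blue below 0.02 m/s and x of plain_yellow in the frame of pad_yellow between -0.015 and 0.015 m and y of plain_yellow in the frame of pad_yellow between -0.015 and 0.015 m and z of plain_yellow in the frame of pad_yellow between 0 and 0.007 m and angle between the x axis of plain_yellow and the x axis of pad_yellow, either way round below 0.21 rad and x of plain_blue in the frame of pad_blue between -0.015 and 0.015 m and y of plain_blue in the frame of pad_blue between -0.015 and 0.015 m and z of plain_blue in the frame of pad_blue between 0 and 0.007 m and angle between the x axis of plain_blue and the x axis of pad_blue, either way round below 0.21 rad and distance of each of striped_red, striped_yellow, striped_blue from where it was at the start of the episode below 0.03 m); the robot touches nothing.
It fails at once if a striped clog is moved by more than 30 mm (distance of any of striped_red, striped_yellow, striped_blue from where it was at the start of the episode above 0.03 m).
It also fails if it takes over 86 s, if anything falls off the work surface, if the arm or the gripper's body presses on something with over 40 N, if the wrist force passes 120 N, or if a joint passes its speed limit or range.

ROBOT

A 6-joint arm with a two-finger parallel gripper is mounted at the origin on the work surface. World frame = base frame: x ahead of the robot, y to its left, z up, the work surface at z = 0. Lengths are in mm, angles in rad, forces in N, time in s.
With the tool pointing down it reaches from about 400 to 925 mm from the base axis. Payload 12.5 kg.
Tool frame: the origin (TCP) lies midway between the tips of the shut fingers; the grasp point (between the pads) lies 19 mm behind it; z points along the fingers, y is the line along which they close (so a half turn about z gives the same grasp; the last joint's range is limited). The gripper opens to 95 mm and grips with 3 to 60 N. Pads are 20 mm wide; open, the fingers measure 119 mm over their backs; the gripper's body (75 mm by 180 mm) begins 59 mm behind the grasp point.
Start: joints at [1.17, 0.491, 1.559, -0, 1.092, -0.106], TCP at [181.576, 598.061, 214.661] pointing down, gripper open.
Joint ranges: [-3.1, 3.1], [-0.84, 2.19], [0.05, 2.79], [-1.13, 4.28], [0.06, 2.93], [-2.69, 2.69]. Speed limits (rad/s): [2.22, 2.22, 2.79, 3.14, 3.14, 3.14].

INTERFACE

Orientations are given as [roll, pitch, yaw] about the fixed x, y, z axes, in that order (R = Rz(yaw) Ry(pitch) Rx(roll)).
In Python, from cell import state, read_camera, camera_info, env gives the robot as it stands.
- The arm moves only by the tool move_arm, never from a script. Its argument "commands" is a list of rows, each a list of 3 entries, a list of its own where there are three numbers: the shift along the world's x, y, z in cm, then the turn, a rotation vector about the world's x, y, z in degrees, then the opening, from 0 (shut) to 1 (fully open). A call has 1 to 10 rows; each row shifts and turns the commanded pose from where the row before left it; what a row does not reach is not made up. A row lasts 1/10 s, in which the tool goes at most 50 mm and 8.59 degrees, less where a joint would pass 70% of its speed; a pose out of reach is approached as far as the arm can. A call with a gripper value outside its range is refused whole. The fingers move at their own pace and stop on an object; the grip force is fixed at half the most. Time passes only in rows, so rows that do not move let the fingers close. It gives the time, the measured TCP pose, the force, the opening and the grip force at its end, in the units of the state.
- state(): the state, without advancing time (a new reading comes with each control period).
- read_camera(name): name is "scene" or "top"; returns the picture (480x640x3 uint8, blue, green, red); there is no depth.
- camera_info(name): a dict with "K" (3x3 intrinsics, pixels), "cam_to_world" (4x4, takes a point from camera to world coordinates). Camera axes: x right, y down, z forward; pixel columns grow to the right and rows downward; lengths in mm; the calibration is good to about 2 mm. A picture is of the moment at which its call begins. camera_info takes no time and is no camera call.
- env.job_done(): hands the job in; it is judged then, once.
The state is a dict: "t": time; "joints": joint angles; "qvel": joint speeds; "tau": joint torques, N m; "eef_pos": TCP position; "tcp_rot": TCP orientation; "ft_force": force on the tool from outside, world axes, zero at the start; "moment": the same for the moment, N m; "opening": opening from 0.0 (shut) to 1.0 (fully open); "grip_force": force on a finger pad.
Only numpy, scipy, OpenCV 4.12 (cv2) and the standard library are available. Lean on these libraries where they do the work, as an engineer would, in place of code of your own. Each camera call takes 0.05 s, during which the arm holds its last target. There are 200 camera calls.

## Working session

There is one attempt and no reset: what is moved stays moved. The work goes in short steps, Python scripts to look and compute and a tool call to move; the robot and the scene stay as the last step left them, time stands still between calls to the robot, and variables do not carry over. Pictures are saved under pics/ and viewed, at most 14 in all, crops included, and the job is handed in when it is done.

Besides the shell and the picture viewer there is one more tool, called after "Call:" by a JSON object that holds its "op" and its "data", one argument or row to a line. move_arm: Moves the arm, as the interface text tells. Its arguments: {"type":"object","properties":{"commands":{"type":"array"}},"required":["commands"]}

```bash
mkdir -p pics; python3 - <<'E'
from cell import *
import cv2
for n in("top","scene"):
    cv2.imwrite(f"pics/{n}0.png",read_camera(n)); i=camera_info(n); print(n,i["K"],i["cam_to_world"])
s=state();print(s["t"],s["eef_pos"],s["tcp_rot"],s["opening"])
E
```

```text
top [[613.34123449   0.         311.86128489]
 [  0.         613.34123449 242.50522439]
 [  0.           0.           1.        ]] [[-2.91752260e-02 -9.90816822e-01  1.32025875e-01  2.62146909e+02]
 [-9.99544038e-01  2.78907486e-02 -1.15681897e-02  8.36037903e+01]
 [ 7.77965646e-03 -1.32303180e-01 -9.91178766e-01  1.29627582e+03]
 [ 0.00000000e+00  0.00000000e+00  0.00000000e+00  1.00000000e+00]]
scene [[493.5027832    0.         323.18314676]
 [  0.         493.5027832  245.91208948]
 [  0.           0.           1.        ]] [[-5.92798395e-01  6.38185667e-01 -4.91232244e-01  9.99951815e+02]
 [ 8.05144230e-01  4.55814280e-01 -3.79441841e-01  4.98678153e+02]
 [-1.82436730e-02 -6.20445321e-01 -7.84037481e-01  9.77617982e+02]
 [ 0.00000000e+00  0.00000000e+00  0.00000000e+00  1.00000000e+00]]
0.1 [181.50147147 597.83488144 214.11723949] [-3.14059208e+00 -1.00229333e-04  2.84678663e+00] 1.00048613644177
```

View pics/top0.png

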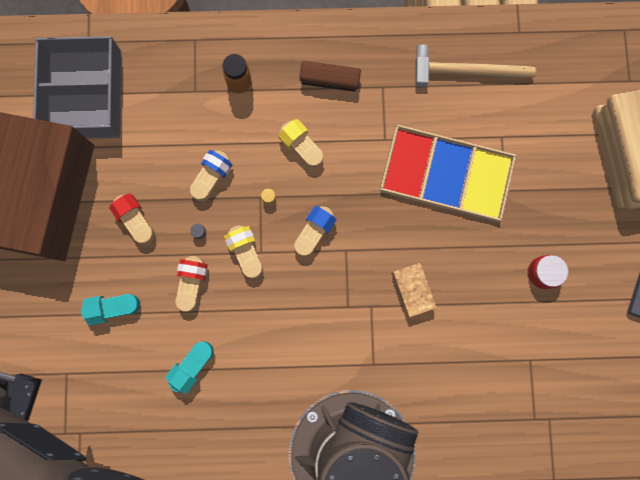

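View pics/scene0.png

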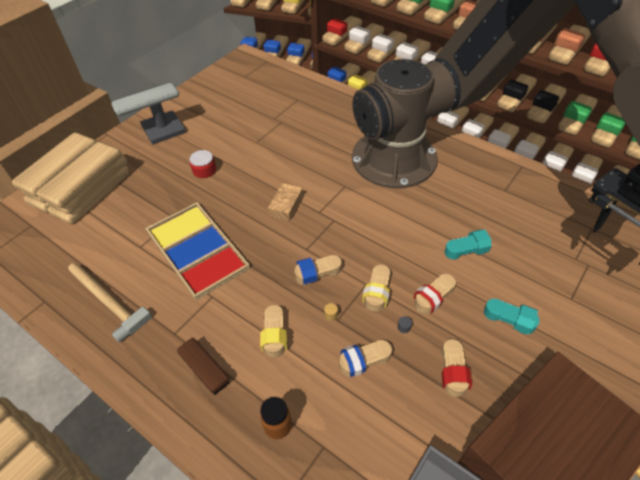

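Candidates (top view), plain: red (132,217), yellow (301,142), blue (316,230). Striped ones at (191,283), (244,250) and (211,174) show a white stripe, and the turquoise ones at (110,308) and (190,367) are not part of the job. I'll confirm this in enlarged crops.

```bash
python3 - <<'E'
import cv2
a=cv2.imread("pics/top0.png")
cv2.imwrite("pics/c1.png",cv2.resize(a[110:310,100:350],None,fx=3,fy=3,interpolation=cv2.INTER_CUBIC))
cv2.imwrite("pics/c2.png",cv2.resize(a[115:235,370:530],None,fx=5,fy=5,interpolation=cv2.INTER_CUBIC))
E
```

```text
(no output)
```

View pics/c1.png

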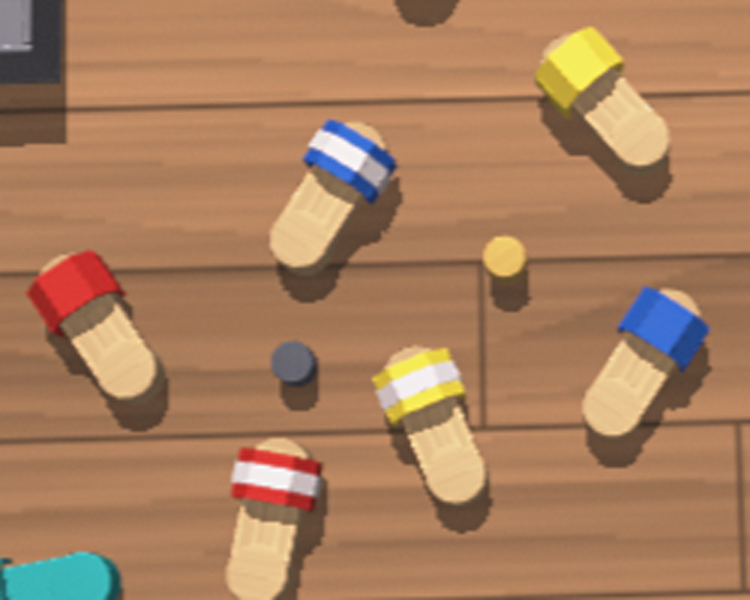

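View pics/c2.png

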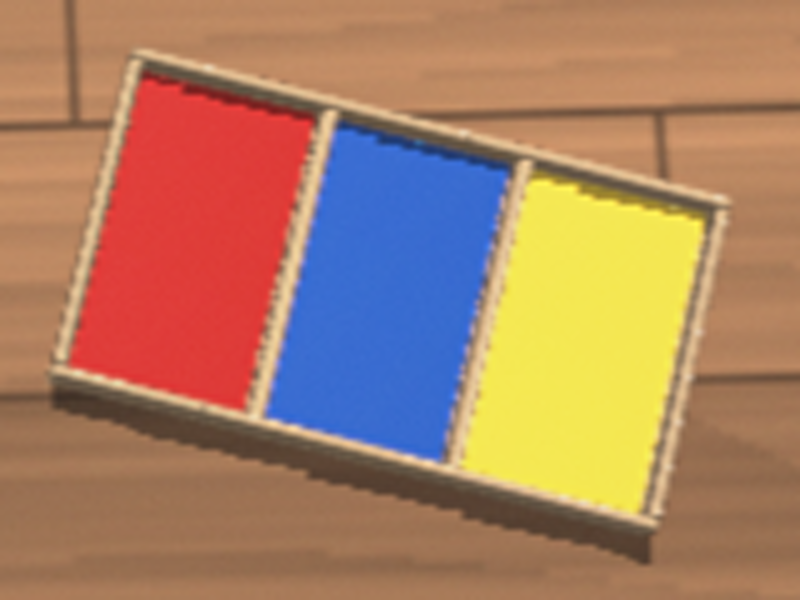

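Confirmed: the three plain ones are the red, yellow and blue clogs listed. The tray pads from left to right are red, blue and yellow, with outer rim corners at crop (137,52), (727,200), (655,528) and (52,370). Next I'll fit the poses.

```bash
cat > h.py <<'E'
import numpy as np, cv2
from cell import *
from scipy.optimize import minimize
cam={n:camera_info(n) for n in("top","scene")}
def proj(n,P):
    c=cam[n];T=np.linalg.inv(c["cam_to_world"]);q=(np.asarray(P)@T[:3,:3].T+T[:3,3])@c["K"].T
    return q[:,:2]/q[:,2:]
def ray(n,uv,z):
    c=cam[n];T=c["cam_to_world"];d=T[:3,:3]@np.linalg.inv(c["K"])@[*uv,1];return (T[:3,3]+d*(z-T[2,3])/d[2])[:2]
def ext(xy,z0,z1): return [np.array([[x,y,z] for x,y in xy for z in(z0,z1)],float)]
sole=[(58*np.cos(a)*.0+s*(58-w+w*np.cos(a)) ,w*np.sin(a)) for s,w in((1,24),(-1,21)) for a in np.linspace(-1.57,1.57,9)]
PARTS=ext(sole,0,30)+[np.array([[x,y,z] for x in(12,46) for y,z in((27.5,0),(-27.5,0),(27.5,34),(-27.5,34),(18,50),(-18,50))],float)]
def render(n,p,z0,off,sz,S=4):
    m=np.zeros((sz*S,sz*S),np.uint8);c,s=np.cos(p[2]),np.sin(p[2])
    for P in PARTS:
        Q=np.c_[c*P[:,0]-s*P[:,1]+p[0],s*P[:,0]+c*P[:,1]+p[1],P[:,2]+z0]
        u=(proj(n,Q)-off+.5)*S
        cv2.fillConvexPoly(m,cv2.convexHull(u.astype(np.float32)).round().astype(np.int32),255)
    return cv2.resize(m,(sz,sz),interpolation=cv2.INTER_AREA)/255.
def fit(imgs,p0,z0=0,sz=110):
    ob={}
    for n,im in imgs.items():
        o=(proj(n,[[p0[0],p0[1],20]])[0]-sz/2).astype(int)
        a=im[o[1]:o[1]+sz,o[0]:o[0]+sz].astype(int);b,g,r=a[...,0],a[...,1],a[...,2]
        m=((g>155)&(r>195))|(r-g>100)|(b-r>40)|((r-b>120)&(g>120))
        R=render(n,p0,z0,o,sz)
        m=cv2.morphologyEx(m.astype(np.uint8),cv2.MORPH_OPEN,np.ones((2,2)))
        m=cv2.morphologyEx(m,cv2.MORPH_CLOSE,np.ones((7,7)))
        k,l=cv2.connectedComponents(m);best=max(range(1,k),key=lambda i:R[l==i].sum())
        ob[n]=((l==best)*1.,o)
    f=lambda p:sum(np.abs(render(n,p,z0,o,sz)-m).sum() for n,(m,o) in ob.items())
    r=None;p=np.array(p0,float)
    for d in(1,.4):
        r=minimize(f,p,method="Nelder-Mead",options=dict(initial_simplex=np.vstack([p]+[p+np.eye(3)[i]*[15*d,15*d,.2*d] for i in range(3)]),xatol=.2,fatol=.2));p=r.x
    return p,r.fun,ob
E
python3 - <<'E'
from h import *
im={n:cv2.imread(f"pics/{n}0.png") for n in cam}
k=np.array([[137,52],[727,200],[655,528],[52,370]])/5-.4+[370,115]
w=np.array([ray("top",u,18) for u in k]);print(w.round(1),w.mean(0))
ds=[np.linalg.norm(w[i]-w[i-1]) for i in range(4)];print(np.round(ds,1))
x=(w[0]-w[3]+w[1]-w[2]);yaw=np.arctan2(x[1],x[0]);y=np.array([-np.sin(yaw),np.cos(yaw)]);print("tray yaw",yaw)
for n,s in(("red",1),("blue",0),("yellow",-1)): print(n,(w.mean(0)+87*s*y).round(1))
vis=[]
for n,h,t in(("red",(140,396),(58,262)),("yellow",(650,162),(562,40)),("blue",(600,433),(680,295))):
    H,T=[ray("top",np.array(q)/3+[100,110],25) for q in(h,t)]
    c=(H+T)/2;p0=[*c,np.arctan2(*(T-H)[::-1])]
    for s in({"top":im["top"]},{"scene":im["scene"]},im):
        p,e,ob=fit(s,p0);print(n,np.round(p0,2),np.round(p,2),round(e,1),[int(v[0].sum()) for v in ob.values()])
    for c_ in im:
        m,o=ob[c_];R=render(c_,p,0,o,110);a=im[c_][o[1]:o[1]+110,o[0]:o[0]+110].copy()
        for M,col in((R,(0,255,0)),(m,(255,0,255))):
            pass
        a=cv2.resize(a,None,fx=2.4,fy=2.4)
        for M,col in((R,(0,255,0)),(m,(255,0,255))):
            cs,_=cv2.findContours(cv2.resize((M>.5).astype(np.uint8),None,fx=2.4,fy=2.4),0,1);cv2.drawContours(a,cs,-1,col,1)
        vis.append(a)
cv2.imwrite("pics/fit.png",np.vstack([np.hstack(vis[0::2]),np.hstack(vis[1::2])]))
E
```

```text
[[ 683.2 -122.6]
 [ 610.7 -373.3]
 [ 468.8 -332.3]
 [ 544.1  -79.7]] [ 576.69684513 -227.01079567]
[145.6 261.  147.7 263.6]
tray yaw -0.29021659435401725
red [ 601.6 -143.6]
blue [ 576.7 -227. ]
yellow [ 551.8 -310.4]
red [490.55 442.39   0.54] [491.95 443.63   0.61] 277.9 [1053]
red [490.55 442.39   0.54] [4.8844e+02 4.4120e+02 4.4000e-01] 408.4 [993]
red [490.55 442.39   0.54] [490.94 442.48   0.58] 710.8 [1053, 993]
yellow [6.4526e+02 8.3740e+01 5.8000e-01] [647.52  81.88   0.68] 224.7 [1043]
yellow [6.4526e+02 8.3740e+01 5.8000e-01] [645.9   80.37   0.73] 352.0 [792]
yellow [6.4526e+02 8.3740e+01 5.8000e-01] [647.52  81.93   0.72] 586.7 [1043, 792]
blue [455.26  64.84  -0.55] [455.05  63.98  -0.6 ] 155.8 [1074]
blue [455.26  64.84  -0.55] [ 4.5245e+02  6.0500e+01 -3.9000e-01] 346.0 [723]
blue [455.26  64.84  -0.55] [454.94  63.77  -0.59] 523.8 [1074, 723]
```

View pics/fit.png

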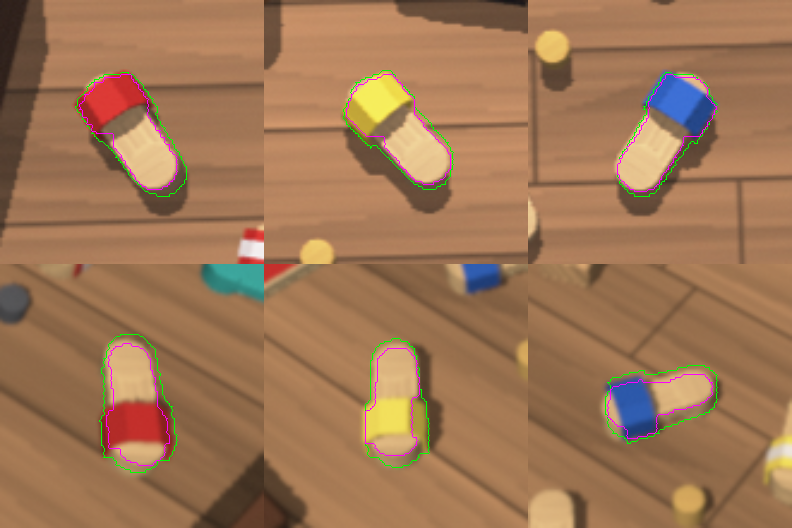

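The fits agree with my readings within about 3 mm. Going for red first: above its grip point with the fingers across the waist.

Call:
{"op": "move_arm", "data": {
  "commands": [
    [[3.05,-1.59,-1.1],[0,0,5],1],
    [[3.05,-1.59,-1.1],[0,0,5],1],
    [[3.05,-1.59,-1.1],[0,0,5],1],
    [[3.05,-1.59,-1.1],[0,0,5],1],
    [[3.05,-1.59,-1.1],[0,0,5],1],
    [[3.05,-1.59,-1.1],[0,0,5],1],
    [[3.05,-1.59,-1.1],[0,0,5],1],
    [[3.05,-1.59,-1.1],[0,0,5],1],
    [[3.05,-1.59,-1.1],[0,0,5],1],
    [[3.05,-1.59,-1.1],[0,0,4.5],1]
  ]
}}

```text
t: 1.1
eef_pos: [487.7, 438.2, 103.9]
tcp_rot: [3.142, -0.001, -2.569]
ft_force: [-0.3, 0.5, 0.6]
opening: 0.998
grip_force: 0.0
```

Call:
{"op": "move_arm", "data": {
  "commands": [
    [[0,0,0],[0,0,0],1],
    [[0,0,0],[0,0,0],1],
    [[0,0,0],[0,0,0],1]
  ]
}}

```text
t: 1.4
eef_pos: [485.8, 439.5, 104.8]
tcp_rot: [3.141, -0.0, -2.573]
ft_force: [0.0, -0.4, 0.4]
opening: 1.0
grip_force: 0.0
```

```bash
python3 - <<'E'
import cv2
from cell import *
a=read_camera("scene")[270:450,360:600]; b=read_camera("top")[130:310,60:300]
cv2.imwrite("pics/r1.png",cv2.resize(cv2.hconcat([b,a]),None,fx=1.66,fy=1.66,interpolation=cv2.INTER_CUBIC))
E
```

```text
(no output)
```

View pics/r1.png

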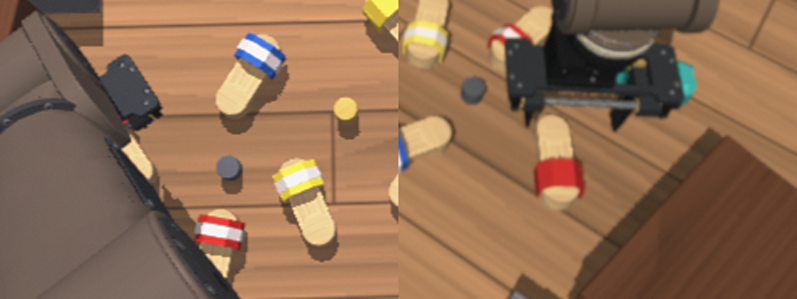

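The gripper is squarely over the red clog's waist, with the fingers either side and clear of the box. Next: descend and grip.

Call:
{"op": "move_arm", "data": {
  "commands": [
    [[0,0,-2.5],[0,0,0],1],
    [[0,0,-2.5],[0,0,0],1],
    [[0,0,-2.5],[0,0,0],1],
    [[0,0,-1.5],[0,0,0],1],
    [[0,0,-0.9],[0,0,0],1],
    [[0,0,0],[0,0,0],1],
    [[0,0,0],[0,0,0],0],
    [[0,0,0],[0,0,0],0],
    [[0,0,0],[0,0,0],0],
    [[0,0,0],[0,0,0],0]
  ]
}}

```text
t: 2.5
eef_pos: [486.8, 439.2, 6.3]
tcp_rot: [3.141, 0.001, -2.573]
ft_force: [-0.2, 0.1, -0.1]
opening: 0.721
grip_force: 0.0
```

Call:
{"op": "move_arm", "data": {
  "commands": [
    [[0,0,0],[0,0,0],0],
    [[0,0,0],[0,0,0],0],
    [[0,0,0],[0,0,0],0],
    [[0,0,0],[0,0,0],0],
    [[0,0,0],[0,0,0],0]
  ]
}}

```text
t: 3.0
eef_pos: [486.6, 439.0, 5.6]
tcp_rot: [3.142, -0.0, -2.572]
ft_force: [-0.2, 0.1, 1.0]
opening: 0.421
grip_force: 30.0
```

Call:
{"op": "move_arm", "data": {
  "commands": [
    [[0,0,1.5],[0,0,0],0],
    [[0,0,2.5],[0,0,0],0],
    [[0,0,3],[0,0,0],0],
    [[0,0,2.5],[0,0,0],0],
    [[0.68,-2,0.5],[0,0,-3],0],
    [[0.68,-3.6,0],[0,0,-3],0],
    [[0.68,-3.6,0],[0,0,-3],0],
    [[0.68,-3.6,0],[0,0,-3],0],
    [[0.68,-3.6,0],[0,0,-3],0],
    [[0.68,-3.6,0],[0,0,-3],0]
  ]
}}

```text
t: 4.0
eef_pos: [527.5, 237.7, 106.7]
tcp_rot: [3.141, 0.001, -2.889]
ft_force: [-0.6, 0.3, -1.5]
opening: 0.42
grip_force: 30.0
```

Call:
{"op": "move_arm", "data": {
  "commands": [
    [[0.68,-3.6,0],[0,0,-3],0],
    [[0.68,-3.6,0],[0,0,-3],0],
    [[0.68,-3.6,0],[0,0,-3],0],
    [[0.68,-3.6,0],[0,0,-3],0],
    [[0.68,-3.6,0],[0,0,-3],0],
    [[0.68,-3.6,0],[0,0,-3],0],
    [[0.68,-3.6,0],[0,0,-3],0],
    [[0.68,-3.6,0],[0,0,-3],0],
    [[0.68,-3.6,0],[0,0,-3],0],
    [[0,0,0],[0,0,0],0]
  ]
}}

```text
t: 5.0
eef_pos: [589.4, -88.7, 106.6]
tcp_rot: [-3.141, 0.002, 2.92]
ft_force: [0.3, 0.4, -0.2]
opening: 0.418
grip_force: 30.0
```

Call:
{"op": "move_arm", "data": {
  "commands": [
    [[0,0,0],[0,0,0],0],
    [[0,0,0],[0,0,0],0]
  ]
}}

```text
t: 5.2
eef_pos: [588.3, -84.0, 106.1]
tcp_rot: [3.141, -0.0, 2.926]
ft_force: [0.7, 0.3, -0.5]
opening: 0.421
grip_force: 30.0
```

Call:
{"op": "move_arm", "data": {
  "commands": [
    [[0.25,-1.9,-1],[0,0,-1.3],0],
    [[0.25,-2,-1],[0,0,-1.3],0],
    [[0.25,-1.9,-1],[0,0,-1.4],0],
    [[0,0,0],[0,0,0],0],
    [[0,0,0],[0,0,0],0]
  ]
}}

```text
t: 5.7
eef_pos: [595.8, -143.2, 75.1]
tcp_rot: [3.141, -0.001, 2.855]
ft_force: [0.2, 0.7, -0.0]
opening: 0.419
grip_force: 30.0
```

```bash
python3 - <<'E'
import cv2
from cell import *
a=read_camera("scene")[150:350,80:320]; b=read_camera("top")[80:280,340:580]
cv2.imwrite("pics/r2.png",cv2.resize(cv2.hconcat([b,a]),None,fx=1.66,fy=1.66,interpolation=cv2.INTER_CUBIC))
E
```

```text
(no output)
```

View pics/r2.png

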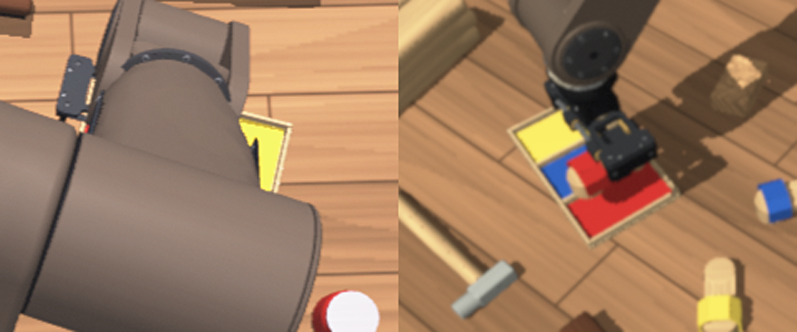

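The red clog hangs aligned over the red compartment; its height shifts it in the scene view. Lower and release with a limited opening.

Call:
{"op": "move_arm", "data": {
  "commands": [
    [[0,0.1,-2],[0,0,0],0],
    [[0,0,-2],[0,0,0],0],
    [[0,0,-1.2],[0,0,0],0],
    [[0,0,-0.8],[0,0,0],0],
    [[0,0,-0.1],[0,0,0],0],
    [[0,0,0],[0,0,0],0],
    [[0,0,0],[0,0,0],0],
    [[0,0,0],[0,0,0],0.53],
    [[0,0,0],[0,0,0],0.53],
    [[0,0,0],[0,0,0],0.53]
  ]
}}

```text
t: 6.8
eef_pos: [596.2, -142.0, 15.0]
tcp_rot: [3.142, 0.001, 2.856]
ft_force: [-0.7, -0.0, 0.1]
opening: 0.526
grip_force: 0.0
```

Call:
{"op": "move_arm", "data": {
  "commands": [
    [[0,0,0],[0,0,0],0.53],
    [[0,0,1],[0,0,0],0.53],
    [[0,0,2],[0,0,0],0.53],
    [[0,0,3],[0,0,0],0.6],
    [[0,0,3],[0,0,0],1],
    [[0,0,0],[0,0,0],1]
  ]
}}

```text
t: 7.4
eef_pos: [597.7, -142.5, 109.1]
tcp_rot: [-3.141, 0.007, 2.856]
ft_force: [-0.2, 0.3, -0.1]
opening: 0.714
grip_force: 0.0
```

Call:
{"op": "move_arm", "data": {
  "commands": [
    [[0.46,2.2,0],[0,0,5.5],1],
    [[0.46,2.2,0],[0,0,5.5],1],
    [[0.46,2.2,0],[0,0,5.5],1],
    [[0.46,2.2,0],[0,0,5.5],1],
    [[0.46,2.2,0],[0,0,5.5],1],
    [[0.46,2.2,0],[0,0,5.5],1],
    [[0.46,2.2,0],[0,0,5.5],1],
    [[0.46,2.2,0],[0,0,5.5],1],
    [[0.46,2.2,0],[0,0,5.5],1],
    [[0.46,2.2,0],[0,0,5.5],1]
  ]
}}

```text
t: 8.4
eef_pos: [642.0, 79.0, 104.5]
tcp_rot: [3.141, -0.0, -2.464]
ft_force: [-0.1, -0.1, -0.4]
opening: 1.001
grip_force: 0.0
```

Call:
{"op": "move_arm", "data": {
  "commands": [
    [[0,0,0],[0,0,0],1],
    [[0,0,0],[0,0,0],1],
    [[0,0,0],[0,0,0],1]
  ]
}}

```text
t: 8.7
eef_pos: [641.8, 77.3, 104.6]
tcp_rot: [3.141, -0.0, -2.47]
ft_force: [-0.2, -0.2, 0.0]
opening: 1.003
grip_force: 0.0
```

```bash
python3 - <<'E'
import cv2
from h import *
im={n:read_camera(n) for n in cam}
cv2.imwrite("pics/r3.png",cv2.resize(cv2.hconcat([im["top"][80:280,340:580],im["scene"][180:380,100:340]]),None,fx=1.66,fy=1.66,interpolation=cv2.INTER_CUBIC))
E
```

```text
(no output)
```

View pics/r3.png

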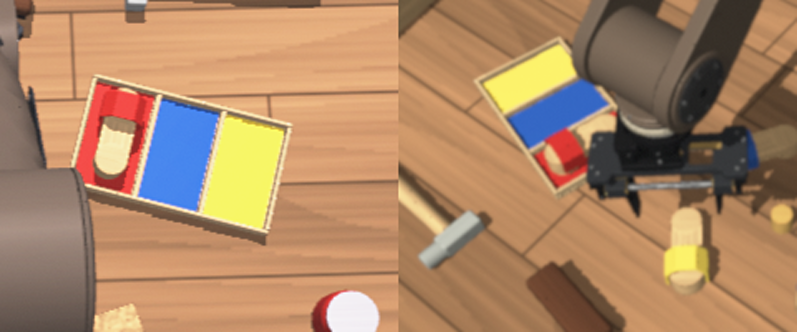

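Red lies well centred. The gripper stands squarely over the yellow clog. Next: descend, grip and lift.

Call:
{"op": "move_arm", "data": {
  "commands": [
    [[0,0,-2.5],[0,0,0],1],
    [[0,0,-2.5],[0,0,0],1],
    [[0,0,-2.5],[0,0,0],1],
    [[0,0,-1.5],[0,0,0],1],
    [[0,0,-0.9],[0,0,0],1],
    [[0,0,0],[0,0,0],1],
    [[0,0,0],[0,0,0],0],
    [[0,0,0],[0,0,0],0],
    [[0,0,0],[0,0,0],0],
    [[0,0,0],[0,0,0],0]
  ]
}}

```text
t: 9.8
eef_pos: [642.3, 78.1, 6.3]
tcp_rot: [-3.141, 0.001, -2.468]
ft_force: [0.0, 0.7, -0.2]
opening: 0.722
grip_force: 0.0
```

Call:
{"op": "move_arm", "data": {
  "commands": [
    [[0,0,0],[0,0,0],0],
    [[0,0,0],[0,0,0],0],
    [[0,0,0],[0,0,0],0],
    [[0,0,0],[0,0,0],0],
    [[0,0,0],[0,0,0],0]
  ]
}}

```text
t: 10.3
eef_pos: [642.1, 78.1, 5.7]
tcp_rot: [3.141, 0.0, -2.468]
ft_force: [-0.4, -0.1, 1.2]
opening: 0.418
grip_force: 29.8
```

Call:
{"op": "move_arm", "data": {
  "commands": [
    [[0,0,1.5],[0,0,0],0],
    [[0,0,2.5],[0,0,0],0],
    [[0,0,3],[0,0,0],0],
    [[0,0,3],[0,0,0],0],
    [[-0.69,-2.76,0.5],[0,0,-3.9],0],
    [[-0.69,-2.76,0],[0,0,-3.9],0],
    [[-0.69,-2.76,0],[0,0,-3.9],0],
    [[-0.69,-2.76,0],[0,0,-3.9],0],
    [[-0.69,-2.76,0],[0,0,-3.9],0],
    [[-0.69,-2.76,0],[0,0,-3.9],0]
  ]
}}

```text
t: 11.3
eef_pos: [600.4, -88.6, 111.8]
tcp_rot: [-3.141, 0.001, -2.879]
ft_force: [0.8, 0.0, -1.2]
opening: 0.416
grip_force: 29.8
```

Call:
{"op": "move_arm", "data": {
  "commands": [
    [[-0.69,-2.76,0],[0,0,-3.9],0],
    [[-0.69,-2.76,0],[0,0,-3.9],0],
    [[-0.69,-2.76,0],[0,0,-3.9],0],
    [[-0.69,-2.76,0],[0,0,-3.9],0],
    [[-0.69,-2.76,0],[0,0,-3.9],0],
    [[-0.69,-2.76,0],[0,0,-3.9],0],
    [[-0.69,-2.76,0],[0,0,-3.9],0],
    [[-0.69,-2.76,0],[0,0,-3.9],0],
    [[0,0,0],[0,0,0],0],
    [[0,0,0],[0,0,0],0]
  ]
}}

```text
t: 12.3
eef_pos: [545.3, -308.6, 111.3]
tcp_rot: [3.142, 0.0, 2.862]
ft_force: [-0.4, 0.3, -0.1]
opening: 0.417
grip_force: 29.8
```

```bash
python3 - <<'E'
from h import *
im={"top":read_camera("top")}
s=state();print(s["eef_pos"],s["tcp_rot"])
# red clog centre relative to pad
p,e,_=fit(im,[601.6,-143.6,-.285],8);print(p,e)
c=np.array([601.6,-143.6]);cy,sy=np.cos(-.285),np.sin(-.285);print(np.array([[cy,sy],[-sy,cy]])@(p[:2]-c))
cv2.imwrite("pics/r4.png",cv2.resize(im["top"][110:240,370:530],None,fx=4.5,fy=4.5,interpolation=cv2.INTER_CUBIC))
E
```

```text
[ 545.45430077 -307.88849885  111.18327255] [3.14138595e+00 1.26821322e-04 2.86323118e+00]
[677.95283468 -78.29775793  -1.04394277] 3168.5529411764705
[54.91267557 84.13522595]
```

View pics/r4.png

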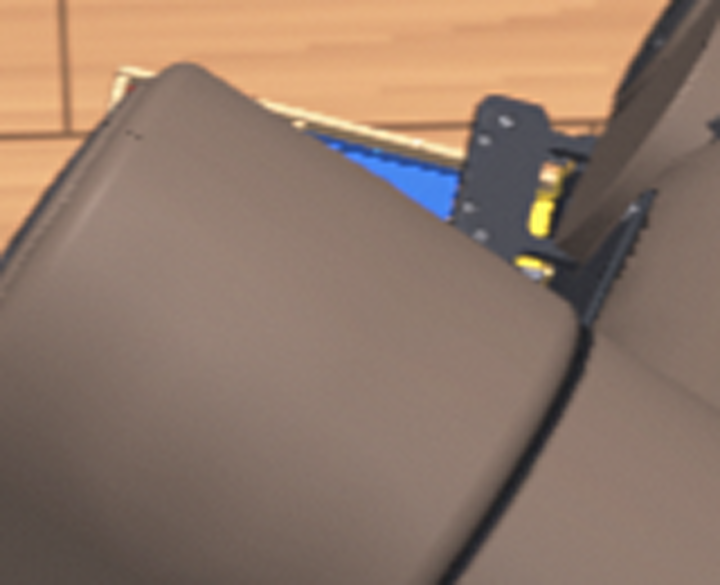

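The arm hides the tray from the top camera, so that check was no use. The position is on target, so I'll lower from 111 to 15 mm and release.

Call:
{"op": "move_arm", "data": {
  "commands": [
    [[0.05,0,-2.5],[0,0,-0.3],0],
    [[0,0,-2.5],[0,0,0],0],
    [[0,0,-2.5],[0,0,0],0],
    [[0,0,-1.2],[0,0,0],0],
    [[0,0,-0.8],[0,0,0],0],
    [[0,0,-0.2],[0,0,0],0],
    [[0,0,0],[0,0,0],0],
    [[0,0,0],[0,0,0],0.53],
    [[0,0,0],[0,0,0],0.53],
    [[0,0,0],[0,0,0],0.53]
  ]
}}

```text
t: 13.35
eef_pos: [546.2, -308.5, 14.2]
tcp_rot: [-3.141, 0.001, 2.857]
ft_force: [-0.5, 0.0, -0.3]
opening: 0.527
grip_force: 0.0
```

Call:
{"op": "move_arm", "data": {
  "commands": [
    [[0,0,0],[0,0,0],0.53],
    [[0,0,1],[0,0,0],0.53],
    [[0,0,2],[0,0,0],0.53],
    [[0,0,3],[0,0,0],0.6],
    [[0,0,3],[0,0,0],1],
    [[0,0,0],[0,0,0],1]
  ]
}}

```text
t: 13.95
eef_pos: [547.4, -309.3, 108.2]
tcp_rot: [-3.139, 0.006, 2.857]
ft_force: [0.6, 0.1, -0.1]
opening: 0.712
grip_force: 0.0
```

Call:
{"op": "move_arm", "data": {
  "commands": [
    [[-0.685,2.69,0],[0,0,-1.25],1],
    [[-0.685,2.69,0],[0,0,-1.25],1],
    [[-0.685,2.69,0],[0,0,-1.25],1],
    [[-0.685,2.69,0],[0,0,-1.25],1],
    [[-0.685,2.69,0],[0,0,-1.25],1],
    [[-0.685,2.69,0],[0,0,-1.25],1],
    [[-0.685,2.69,0],[0,0,-1.25],1]
  ]
}}

```text
t: 14.65
eef_pos: [497.5, -119.0, 103.7]
tcp_rot: [3.142, -0.0, 2.704]
ft_force: [0.1, 0.1, -0.7]
opening: 1.001
grip_force: 0.0
```

Call:
{"op": "move_arm", "data": {
  "commands": [
    [[-0.685,2.69,0],[0,0,-1.25],1],
    [[-0.685,2.69,0],[0,0,-1.25],1],
    [[-0.685,2.69,0],[0,0,-1.25],1],
    [[-0.685,2.69,0],[0,0,-1.25],1],
    [[-0.685,2.69,0],[0,0,-1.25],1],
    [[-0.685,2.69,0],[0,0,-1.25],1],
    [[-0.685,2.69,0],[0,0,-1.25],1],
    [[0,0,0],[0,0,0],1],
    [[0,0,0],[0,0,0],1],
    [[0,0,0],[0,0,0],1]
  ]
}}

```text
t: 15.65
eef_pos: [450.3, 67.7, 103.7]
tcp_rot: [3.141, 0.0, 2.552]
ft_force: [-0.1, -0.4, -0.9]
opening: 1.0
grip_force: 0.0
```

```bash
python3 - <<'E'
from h import *
im={n:read_camera(n) for n in cam}
s=state();print(s["eef_pos"],s["tcp_rot"])
c0=np.array([576.7,-227.]);y=np.array([np.sin(.285),np.cos(.285)]);cy,sy=np.cos(-.285),np.sin(-.285)
for n,k in(("red",1),("yellow",-1)):
    c=c0+87*k*y
    w=np.array([[x,yy,8] for x,yy in [c]])
    print(n,proj("top",w),proj("scene",w))
t=im["top"][110:240,370:530];u=im["scene"][150:350,120:390]
cv2.imwrite("pics/r5.png",cv2.hconcat([cv2.resize(t,(400,325)),cv2.resize(u,(400,325))]))
E
```

```text
[450.33188854  67.51640979 103.64028792] [3.14150536e+00 7.59605459e-05 2.55090584e+00]
red [[407.77692026 162.94071863]] [[215.02057533 268.27741635]]
yellow [[486.33556183 183.03003828]] [[181.93731389 225.60753186]]
```

View pics/r5.png

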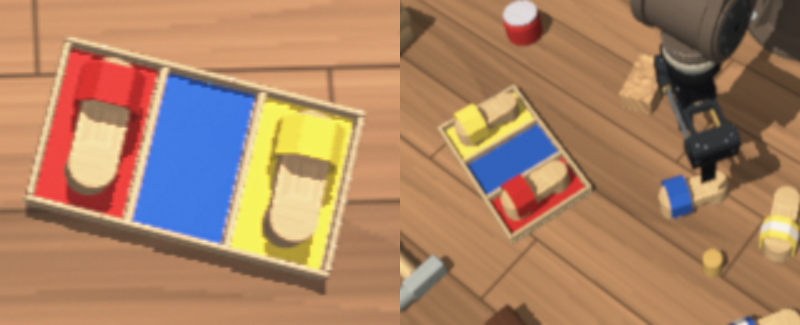

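Red and yellow both lie straight and centred, and the gripper is over the blue clog's waist. Next: grip blue.

Call:
{"op": "move_arm", "data": {
  "commands": [
    [[0,0,-2.5],[0,0,0],1],
    [[0,0,-2.5],[0,0,0],1],
    [[0,0,-2.5],[0,0,0],1],
    [[0,0,-1.5],[0,0,0],1],
    [[0,0,-0.8],[0,0,0],1],
    [[0,0,0],[0,0,0],1],
    [[0,0,0],[0,0,0],0],
    [[0,0,0],[0,0,0],0],
    [[0,0,0],[0,0,0],0],
    [[0,0,0],[0,0,0],0]
  ]
}}

```text
t: 16.75
eef_pos: [450.3, 68.3, 6.1]
tcp_rot: [3.141, 0.001, 2.552]
ft_force: [-0.3, 0.4, -0.9]
opening: 0.716
grip_force: 0.0
```

Call:
{"op": "move_arm", "data": {
  "commands": [
    [[0,0,0],[0,0,0],0],
    [[0,0,0],[0,0,0],0],
    [[0,0,0],[0,0,0],0],
    [[0,0,0],[0,0,0],0],
    [[0,0,0],[0,0,0],0]
  ]
}}

```text
t: 17.25
eef_pos: [450.1, 68.3, 5.7]
tcp_rot: [3.141, 0.0, 2.552]
ft_force: [-0.1, 0.5, 1.4]
opening: 0.419
grip_force: 30.0
```

Call:
{"op": "move_arm", "data": {
  "commands": [
    [[0,0,1.5],[0,0,0],0],
    [[0,0,2.5],[0,0,0],0],
    [[0,0,3],[0,0,0],0],
    [[0,0,3],[0,0,0],0],
    [[1.01,-2.45,0.5],[0,0,1.46],0],
    [[1.01,-2.45,0],[0,0,1.46],0],
    [[1.01,-2.45,0],[0,0,1.46],0],
    [[1.01,-2.45,0],[0,0,1.46],0],
    [[1.01,-2.45,0],[0,0,1.46],0],
    [[1.01,-2.45,0],[0,0,1.46],0]
  ]
}}

```text
t: 18.25
eef_pos: [510.8, -79.8, 110.5]
tcp_rot: [-3.142, -0.001, 2.706]
ft_force: [-0.1, 0.3, -0.9]
opening: 0.421
grip_force: 30.0
```

Call:
{"op": "move_arm", "data": {
  "commands": [
    [[1.01,-2.45,0],[0,0,1.46],0],
    [[1.01,-2.45,0],[0,0,1.46],0],
    [[1.01,-2.45,0],[0,0,1.46],0],
    [[1.01,-2.45,0],[0,0,1.46],0],
    [[1.01,-2.45,0],[0,0,1.46],0],
    [[1.01,-2.41,0],[0,0,1.46],0],
    [[0,0,0],[0,0,0],0],
    [[0,0,0],[0,0,0],0],
    [[0,0,0],[0,0,0],0]
  ]
}}

```text
t: 19.15
eef_pos: [570.7, -224.5, 110.4]
tcp_rot: [3.141, -0.001, 2.858]
ft_force: [0.7, 0.4, -1.1]
opening: 0.418
grip_force: 30.0
```

Call:
{"op": "move_arm", "data": {
  "commands": [
    [[0,0,-2.5],[0,0,0],0],
    [[0,-0.1,-2.5],[0,0,0],0],
    [[0,0,-2.5],[0,0,0],0],
    [[0,0,-1.2],[0,0,0],0],
    [[0,0,-0.7],[0,0,0],0],
    [[0,0,-0.2],[0,0,0],0],
    [[0,0,0],[0,0,0],0],
    [[0,0,0],[0,0,0],0.53],
    [[0,0,0],[0,0,0],0.53],
    [[0,0,0],[0,0,0],0.53]
  ]
}}

```text
t: 20.15
eef_pos: [571.5, -226.5, 15.3]
tcp_rot: [-3.141, 0.001, 2.858]
ft_force: [-0.3, -0.5, 0.1]
opening: 0.524
grip_force: 0.0
```

Call:
{"op": "move_arm", "data": {
  "commands": [
    [[0,0,0],[0,0,0],0.53],
    [[0,0,1],[0,0,0],0.53],
    [[0,0,2],[0,0,0],0.53],
    [[0,0,4],[0,0,0],0.6],
    [[0,0,4],[0,0,0],0.6],
    [[-1,4,2],[0,0,0],0.6],
    [[-1,4,0],[0,0,0],0.6],
    [[-1,4,0],[0,0,0],0.6],
    [[-1,4,0],[0,0,0],0.6],
    [[-1,4,0],[0,0,0],0.6]
  ]
}}

```text
t: 21.15
eef_pos: [520.7, -24.9, 145.5]
tcp_rot: [3.141, 0.001, 2.857]
ft_force: [-0.3, 1.0, 0.9]
opening: 0.601
grip_force: 0.0
```

Call:
{"op": "move_arm", "data": {
  "commands": [
    [[-1,4,0],[0,0,0],0.6],
    [[-1,4,0],[0,0,0],0.6],
    [[-1,4,0],[0,0,0],0.6],
    [[0,0,0],[0,0,0],0.6],
    [[0,0,0],[0,0,0],0.6],
    [[0,0,0],[0,0,0],0.6]
  ]
}}

```text
t: 21.75
eef_pos: [491.6, 93.0, 145.1]
tcp_rot: [3.141, 0.001, 2.857]
ft_force: [0.3, -1.2, 0.0]
opening: 0.6
grip_force: 0.0
```

```bash
python3 - <<'E'
from h import *
im={n:read_camera(n) for n in cam}
t=im["top"][110:240,370:530];u=im["scene"]
cv2.imwrite("pics/r6.png",cv2.hconcat([cv2.resize(t,(400,325)),cv2.resize(u,(400,325))]))
E
```

```text
(no output)
```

View pics/r6.png

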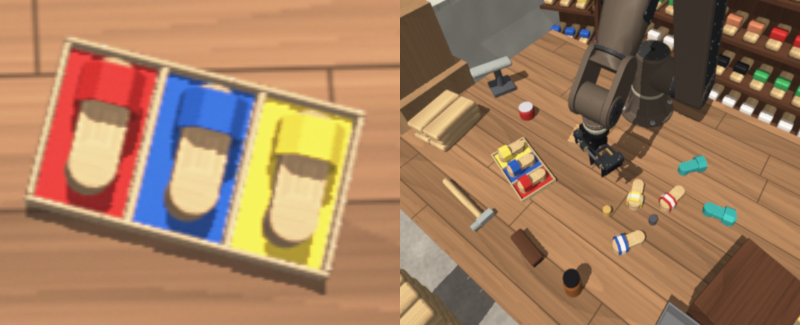

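All three lie in their own colour's compartment and the striped clogs are untouched. A quick numeric check follows, using the band's rear top edge and heel tips against the ideal pose.

```bash
python3 - <<'E'
from h import *
a=-.285;ex=np.array([np.cos(a),np.sin(a)]);ey=np.array([-ex[1],ex[0]]);c0=np.array([576.7,-227.])
for n,k,h,b in(("red",1,(90,190),(107,106)),("blue",0,(188,218),(207,132)),("yellow",-1,(287,245),(304,158))):
    c=c0+87*k*ey
    for lab,px,z,x in(("heel",h,36,-58),("bandrear",b,58,12)):
        w=ray("top",np.array(px)/2.5-.3+[370,110],z)-c
        print(n,lab,round(w@ex-x,1),round(w@ey,1))
E
```

```text
red heel 0.7 -4.6
red bandrear -2.1 0.6
blue heel -1.7 -2.8
blue bandrear -2.5 2.1
yellow heel -3.0 -1.3
yellow bandrear -3.5 6.2
```

All offsets are within about 6 mm, so I'm handing in.

```bash
python3 -c "
from cell import *
print(env.job_done())"
```

```text
the job is handed in; nothing more can be done
None
```

The job is handed in: the red, blue and yellow plain clogs lie sole down in their matching compartments, about 6 mm or less off centre by my camera check, and the striped clogs were left where they lay; the hand-in call gave no verdict.

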